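# Sweep the tester's follower pointer back to zero along its scale

## Task

Zero the bench tester for the next test: start with the fingertips just over (within about a centimetre of) or lightly touching the long mark at the open end of its curved scale, and run them along the arc past each long mark in turn, sweeping the follower pointer ahead of them by its upright pin until it rests against the zero stop, then move clear. Push the pin gently and never pinch it, do not press hard on the tester, and leave the weight, the jar and the screwdriver where they are.

Things in the scene. Friction and masses are not known exactly. Their poses are not given: they have to be found in the camera images.
- tester: Low bench tester, fixed: off-white fan-shaped casting, 320 mm wide, with a bare aluminium plate on top whose face is 58 mm above the table. Origin on the table under the fan's pivot, z up, +x away from the robot within 0.5 rad; the curved edge (196 mm radius) bulges to -x. The scale is an arc of 160 mm radius about the pivot: zero lies 138 deg counter-clockwise from +x, the open end 84 deg further.
- stop (a point): Zero stop: steel block 34 mm (radially) x 10 mm, 22 mm high above the face, standing just beyond the zero mark at one end of the scale. The point is the centre of its top, 11 mm past the zero mark along the 160 mm arc. The other end of the scale is open, without a block.
- pointer (a joint): Follower pointer's angle about the pivot, rad: 0 = pin against the zero stop (hard end), growing counter-clockwise from above; starts at 0.52 to 1.01. A dark steel arm 7 mm wide, 12 to 16 mm above the face, reaches from the flat hub (30 mm radius, 28 mm high) out to 174 mm radius, carrying the upright pin. It stays where it is left; about 1.3 N sideways at the pin moves it.
- pin (a point): Centre of the top of the pointer's upright steel pin: 12 mm in diameter, 160 mm from the pivot, standing from 10 to 44 mm above the scale face.
- mark1 (a point): The first long mark of the sweep: 84 deg from zero, at the open end of the scale, a black radial line 44 mm long and 3 mm wide across the scale, on the face. The point is on the 160 mm arc; the five long marks are 47 mm apart along it (a further long line is the zero mark itself, at the stop). Shorter ticks lie between.
- mark2 (a point): The second long mark of the sweep: 67 deg, a black radial line 44 mm long and 3 mm wide across the scale, on the face. The point is on the 160 mm arc; the five long marks are 47 mm apart along it (a further long line is the zero mark itself, at the stop). Shorter ticks lie between.
- mark3 (a point): The third long mark of the sweep: 50 deg, a black radial line 44 mm long and 3 mm wide across the scale, on the face. The point is on the 160 mm arc; the five long marks are 47 mm apart along it (a further long line is the zero mark itself, at the stop). Shorter ticks lie between.
- mark4 (a point): The fourth long mark of the sweep: 33 deg, a black radial line 44 mm long and 3 mm wide across the scale, on the face. The point is on the 160 mm arc; the five long marks are 47 mm apart along it (a further long line is the zero mark itself, at the stop). Shorter ticks lie between.
- mark5 (a point): The fifth long mark of the sweep: 16 deg, the last one before the stop, a black radial line 44 mm long and 3 mm wide across the scale, on the face. The point is on the 160 mm arc; the five long marks are 47 mm apart along it (a further long line is the zero mark itself, at the stop). Shorter ticks lie between.
- weight: Loose brass check weight with a knob, 40 mm in diameter, 55 mm tall, beside the zero end; bystander. Origin under its centre.
- jar: Loose small amber glass jar with white cap, 48 mm in diameter, 62 mm tall, beside the open end; bystander. Origin under its centre.
- driver: Loose screwdriver, 160 mm long, lying behind the tester's pivot; bystander.

How it is judged (in metres and radians):
On the way, in this order (a step that is already met when the one before it is completed fails the run):
1. the fingertips are low over or on the first long mark (horizontal distance between the grasp point and mark1 below 0.018 m and z of the grasp point in the frame of mark1 below 0.045 m), for 0.05 s.
2. the fingertips are low over or on the second long mark (horizontal distance between the grasp point and mark2 below 0.018 m and z of the grasp point in the frame of mark2 below 0.045 m), for 0.05 s.
3. the fingertips are low over or on the third long mark (horizontal distance between the grasp point and mark3 below 0.018 m and z of the grasp point in the frame of mark3 below 0.045 m), for 0.05 s.
4. the fingertips are low over or on the fourth long mark (horizontal distance between the grasp point and mark4 below 0.018 m and z of the grasp point in the frame of mark4 below 0.045 m), for 0.05 s.
5. the fingertips are low over or on the fifth long mark (horizontal distance between the grasp point and mark5 below 0.018 m and z of the grasp point in the frame of mark5 below 0.045 m), for 0.05 s.
At the end, for the whole second after the job is handed in: The pointer rests within 0.04 rad (6 mm) of the zero stop, after the fingertips passed the five long marks in order from the open end, each with the grasp point within 18 mm of the mark horizontally and under 45 mm above the face (tips under about 25 mm) (value of joint pointer below 0.04 rad and velocity of joint pointer between -0.05 and 0.05 rad/s); the robot touches nothing.
It fails at once if the tester or its pointer is pressed, shoved or squeezed with more than 25 N (contact force between any of the fingers, the arm and tester above 25 N).
It fails at once if the weight, the jar or the screwdriver is moved more than 15 mm or lifted (distance of any of weight, jar, driver from where it was at the start of the episode above 0.015 m).
It also fails if it takes over 51 s, if anything falls off the work surface, if the arm or the gripper's body presses on something with over 40 N, if the wrist force passes 120 N, or if a joint passes its speed limit or range.

## Robot

A 6-joint arm with a two-finger parallel gripper is mounted at the origin on the work surface. World frame = base frame: x ahead of the robot, y to its left, z up, the work surface at z = 0. Lengths are in mm, angles in rad, forces in N, time in s.
With the tool pointing down it reaches from about 350 to 775 mm from the base axis. Payload 7.3 kg.
Tool frame: the origin (TCP) lies between the finger pads; the fingertips stand 22 mm ahead of it and the grasp point (between the pads) lies 3 mm ahead of it (nose_length is the distance from the TCP to the fingertips, in mm); z points along the fingers, y is the direction in which the jaws open and shut (so a half turn about z gives the same grasp; the last joint's range is limited). The gripper opens to 92 mm and grips with 3 to 60 N. Pads are 19 mm wide; open, the fingers measure 130 mm over their backs; the gripper's body (75 mm by 190 mm) begins 47 mm behind the grasp point.
Start: joints at [-1.464, 0.342, 1.524, -0, 1.275, -0.146], TCP at [131.333, -508.329, 210.541] pointing down, gripper open.
Joint ranges: [-2.53, 2.53], [-0.77, 2.02], [0.04, 2.7], [-1, 4.14], [0.28, 2.66], [-3.11, 3.11]. Speed limits (rad/s): [2.57, 2.57, 3.14, 3.14, 3.14, 3.14].

## Interface

Orientations are given as [roll, pitch, yaw] about the fixed x, y, z axes, in that order (R = Rz(yaw) Ry(pitch) Rx(roll)).
In Python, from plant import get_obs, capture, close_job, nose_length gives the robot as it stands.
- The arm moves only by the tool step_arm, never from a script. Its argument "increments" is text: rows parted by semicolons, each of 7 numbers parted by spaces: the turn, a rotation vector about the tool's x, y, z in rad, then the shift along the tool's x, y, z in mm, then the opening, from -1 (shut) to 1 (fully open). A call has 1 to 20 rows; each row is the pose to reach, as a shift and turn from the pose commanded when the call began, along the tool's axes at that moment; what a row does not reach only later rows make up. A row lasts 1/8 s, in which the tool goes at most 62.5 mm and 10.7 degrees, less where a joint would pass 70% of its speed; a pose out of reach is approached as far as the arm can. A call with a gripper value outside its range is refused whole. The fingers move at their own pace and stop on an object; the grip force is fixed at half the most. Time passes only in rows, so rows that repeat a pose let the fingers close. It gives the time, the measured TCP pose, the force and the opening at its end, in the units of the state.
- get_obs(): the state, without advancing time (a new reading comes with each control period).
- capture(name): name is "scene" or "top" or "wrist"; returns a dict with "frame" (384x512x3 uint8, red, green, blue), "K" (3x3 intrinsics, pixels), "extrinsics" (4x4, takes a point from world to camera coordinates); the wrist camera has in their place "tool_from_camera" (4x4, takes a point from camera to tool coordinates, whose origin is the TCP and whose axes are the flange's). Camera axes: x right, y down, z forward; pixel columns grow to the right and rows downward; lengths in mm; the calibration is good to about 2 mm. The wrist camera is an equidistant fisheye: a pixel r from the principal point sees the ray r / f radians off the axis. A picture is of the moment at which its call begins: read the wrist's pose just before it. There is no depth.
- close_job(): hands the job in, once; it reports no verdict.
The state is a dict: "time": time; "joint_positions": joint angles; "dq": joint speeds; "tau": joint torques, N m; "tool_pos": TCP position; "tcp_rot": TCP orientation; "contact_force": force on the tool from outside, world axes, zero at the start; "moment": the same for the moment, N m; "grip_width": finger opening in mm.
Only numpy, scipy, OpenCV 4.12 (cv2) and the standard library are available. Lean on these libraries where they do the work, as an engineer would, in place of code of your own. Each camera call takes 0.05 s, during which the arm holds its last target.

## Working session

There is one attempt and no reset: what is moved stays moved. The work goes in short steps, Python scripts to look and compute and a tool call to move; the robot and the scene stay as the last step left them, time stands still between calls to the robot, and variables do not carry over. Pictures are saved under pics/ and viewed, and the job is handed in when it is done.

Besides the shell and the picture viewer there is one more tool, called as a command line: name --argument value ..., lists and objects as JSON in quotes. step_arm: Moves the arm, as the interface text tells. Its arguments: {"type":"object","properties":{"increments":{"type":"string"}},"required":["increments"]}

```bash
mkdir -p pics; ls
python3 - <<'E'
from plant import *
import cv2,numpy as np
o=get_obs();print(o)
for n in ("scene","top","wrist"):
    c=capture(n);cv2.imwrite(f"pics/{n}0.png",c["frame"][:,:,::-1]);print(n,{k:v for k,v in c.items() if k!="frame"})
    np.savez(f"{n}0.npz",**c)
E
```

```text
pics
{'time': 0.0, 'joint_positions': array([-1.46401554e+00,  3.42696242e-01,  1.52497591e+00, -3.49066546e-05,
        1.27543299e+00, -1.46027733e-01]), 'dq': array([ 0.00063629,  0.00079523,  0.0003288 ,  0.0014752 , -0.00127333,
       -0.00149755]), 'tau': array([-1.74886478e-03, -4.31247389e+01, -2.44218242e+01,  7.16342381e-02,
        5.59303060e-02, -1.20354375e-04]), 'tool_pos': array([ 131.26594109, -507.88593467,  209.87308603]), 'tcp_rot': array([-3.14009140e+00, -1.87057666e-04,  2.52818569e-01]), 'contact_force': array([ 0.05217481, -0.57959101, -0.38483211]), 'moment': array([0.08875428, 0.00550007, 0.03520473]), 'grip_width': 91.59467072906479}
scene {'K': array([[351.71297813,   0.        , 250.32095173],
       [  0.        , 351.71297813, 189.42727038],
       [  0.        ,   0.        ,   1.        ]]), 'extrinsics': array([[ 7.51268645e-01,  6.59752567e-01,  1.79436444e-02,
        -4.31906056e+02],
       [ 5.13332227e-01, -5.67017552e-01, -6.44190283e-01,
        -2.33443263e+02],
       [-4.14831831e-01,  4.93171012e-01, -7.64654762e-01,
         1.17999753
[... 443 characters left out ...]
       [ 1.38545175e-01,  2.16205801e-02, -9.90120086e-01,
         9.47485789e+02],
       [ 0.00000000e+00,  0.00000000e+00,  0.00000000e+00,
         1.00000000e+00]])}
wrist {'K': array([[297.31863964,   0.        , 251.89805664],
       [  0.        , 297.31863964, 194.83230449],
       [  0.        ,   0.        ,   1.        ]]), 'tool_from_camera': array([[-3.40954785e-04, -9.64443430e-01, -2.64289150e-01,
         7.07491931e+01],
       [ 9.99997510e-01,  2.54026630e-04, -2.21707267e-03,
         1.37874988e-01],
       [ 2.20537765e-03, -2.64289247e-01,  9.64440942e-01,
        -1.74182569e+02],
       [ 0.00000000e+00,  0.00000000e+00,  0.00000000e+00,
         1.00000000e+00]])}
```

View pics/top0.png

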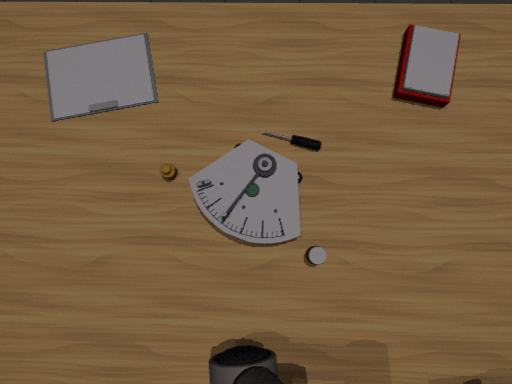

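View pics/scene0.png

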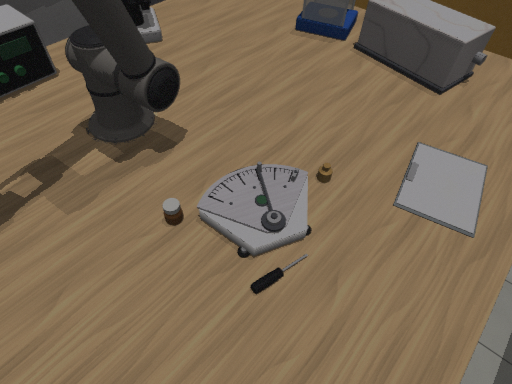

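The top view shows the hub near (264,165), the pin near (225,218), the stop near (204,184), the open-end mark near (282,228), the weight at (168,171) and the jar at (317,256). I'll enlarge it to measure.

Run:
```python
import cv2,numpy as np
f=np.load("top0.npz")["frame"][:,:,::-1]
c=f[130:270,150:335];cv2.imwrite("pics/topz.png",cv2.resize(c,None,fx=4.2,fy=4.2,interpolation=cv2.INTER_CUBIC))
f=np.load("scene0.npz")["frame"][:,:,::-1]
c=f[150:270,190:345];cv2.imwrite("pics/scenez.png",cv2.resize(c,None,fx=5,fy=5,interpolation=cv2.INTER_CUBIC))
```

```text
(no output)
```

View pics/topz.png

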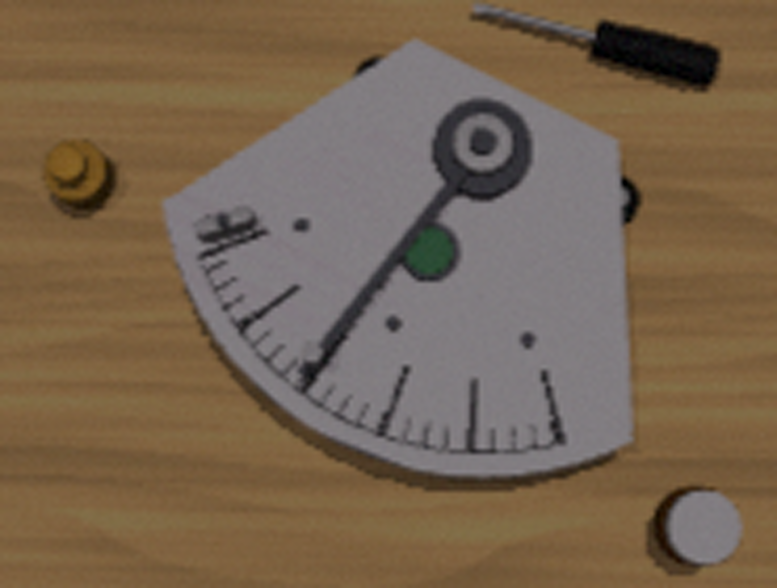

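View pics/scenez.png

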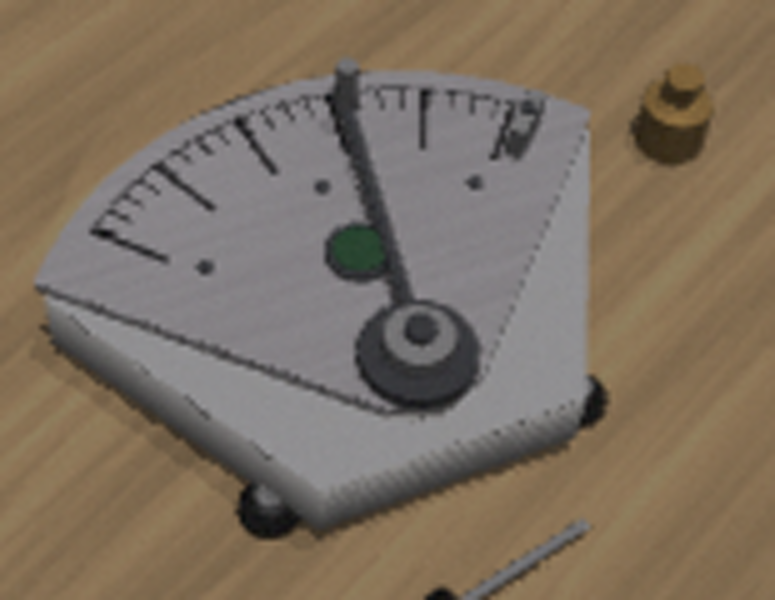

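```bash
cat > h.py <<'E'
import numpy as np
def ray(c,uv,z):
    E=c["extrinsics"];R,t=E[:3,:3],E[:3,3];o=-R.T@t
    d=R.T@np.linalg.inv(c["K"])@np.array([uv[0],uv[1],1.]);return o+d*(z-o[2])/d[2]
def proj(c,p):
    E=c["extrinsics"];q=c["K"]@(E[:3,:3]@np.asarray(p)+E[:3,3]);return q[:2]/q[2]
E
python3 - <<'E'
import numpy as np;from h import *
from scipy.optimize import least_squares
top=np.load("top0.npz");sc=np.load("scene0.npz")
zt=lambda u,v:(150+(u+.5)/4.2-.5,130+(v+.5)/4.2-.5)
zs=lambda u,v:(190+(u+.5)/5-.5,150+(v+.5)/5-.5)
M={84:((545,372),(560,441)),67:((474,380),(473,450)),50:((407,368),(382,432)),16:((298,288),(245,328))}
S={84:((167,261),(95,232)),67:((212,209),(162,165)),50:((274,172),(239,121)),16:((423,147),(425,92))}
for c,zz,MM,hub,n in((top,zt,M,(482,140),"top"),(sc,zs,S,(421,329),"scene")):
    print(n,"hub",ray(c,zz(*hub),86))
    P={a:[ray(c,zz(*p),58)[:2] for p in q] for a,q in MM.items()}
    for a,q in P.items(): print(a,q,"len",np.linalg.norm(q[0]-q[1]))
    X=np.array([p for q in P.values() for p in q]);
    def f(s):
        r=[]
        for a,q in P.items():
            e=np.array([np.cos(s[2]+np.radians(138+a)),np.sin(s[2]+np.radians(138+a))])
            m=s[:2]+160*e; 
            r+=list(q[1]-s[:2]-s[3]*e)+list(q[0]-s[:2]-(s[3]-44)*e)
        return np.array(r)
    s=least_squares(f,[600,-20,0,180]);print("fit",s.x,"rms",np.sqrt(np.mean(s.fun**2)),abs(s.fun).max())
print("pin top",ray(top,zt(314,352),102),ray(sc,zs(346,66),102))
for n,c,zz,w,j in(("top",top,zt,(72,160),(705,527)),("scene",sc,zs,(684,78),None)):
    print(n,"weight knob",ray(c,zz(*w),55), "jar",ray(c,zz(*j),62) if j else ray(c,(172,204),62))
E
```

```text
top hub [658.46520332 -14.15382067  86.        ]
84 [array([524.8768736 , -53.70457398]), array([484.35933478, -62.88574817])] len 41.54473385393452
67 [array([519.41182124, -11.72981886]), array([478.16533546, -11.75571858])] len 41.24649390726463
50 [array([525.8507198 ,  28.13160115]), array([487.76288345,  42.11981715])] len 40.57528145053567
16 [array([572.66512746,  94.38088691]), array([548.09464066, 125.34364157])] len 39.52721843476442
fit [ 6.57179241e+02 -1.55638829e+01 -4.61395434e-01  1.80497419e+02] rms 1.3090169830741865 2.167900858459319
scene hub [662.38733649 -17.91370655  86.        ]
84 [array([528.91383882, -53.95520644]), array([488.43511177, -65.10038722])] len 41.985025875355255
67 [array([522.335327  , -13.74056393]), array([481.96644004,  -9.38896438])] len 40.602751786943266
50 [array([529.18165614,  26.77191573]), array([490.69626873,  41.27364991])] len 41.12694175563646
16 [array([576.50150066,  93.60852781]), array([551.82278735, 126.08231823])] len 40.787080737897334
fit [ 6.61403286e+02 -1.62475251e+01 -4.61277830e-01  1.81220688e+02] rms 1.3090716356855165 2.338385762727367
pin top [530.61194545  79.59594916 102.        ] [533.41449228  78.05756517 102.        ]
top weight knob [649.3487136  234.85733693  55.        ] jar [ 435.99707608 -147.17202016   62.        ]
scene weight knob [650.84148507 234.52352182  55.        ] jar [ 441.83750127 -146.23603341   62.        ]
```

Both views agree to about 4 mm. The pivot is about (659,-16), yaw is about -0.461 and the pin is at about 0.55 rad. Next I'll move above mark1 with the jaws shut and tool x along the sweep direction.

step_arm --increments "0 0 -0.114 34 -24 0 -1;0 0 -0.227 68 -49 0 -1;0 0 -0.341 102 -73 0 -1;0 0 -0.454 136 -98 0 -1;0 0 -0.568 169 -122 0 -1;0 0 -0.681 203 -146 0 -1;0 0 -0.795 237 -171 0 -1;0 0 -0.909 271 -195 0 -1;0 0 -1.022 305 -220 0 -1;0 0 -1.136 339 -244 0 -1;0 0 -1.249 373 -268 0 -1;0 0 -1.363 407 -293 0 -1;0 0 -1.476 440 -317 10 -1;0 0 -1.590 474 -341.5 20 -1;0 0 -1.590 474 -341.5 30 -1;0 0 -1.590 474 -341.5 30 -1;0 0 -1.590 474 -341.5 30 -1"

```text
time: 2.28
tool_pos: [504.4, -60.1, 180.8]
tcp_rot: [-3.142, 0.0, 1.841]
contact_force: [0.1, -0.3, 0.8]
grip_width: 0.6
```

Run:
```python
from plant import *
import cv2,numpy as np
from scipy.spatial.transform import Rotation as Ro
from h import proj
o=get_obs();print({k:o[k] for k in("time","tool_pos","tcp_rot","contact_force","grip_width","joint_positions")},nose_length)
c=capture("wrist");np.savez("wrist1.npz",**c)
f=c["frame"][:,:,::-1].copy()
T=np.eye(4);T[:3,:3]=Ro.from_euler("xyz",o["tcp_rot"]).as_matrix();T[:3,3]=o["tool_pos"]
W=np.linalg.inv(T@c["tool_from_camera"])
def fp(p):
    q=W[:3,:3]@p+W[:3,3];r=np.hypot(*q[:2]);th=np.arctan2(r,q[2]);return c["K"][:2,2]+c["K"][0,0]*th*q[:2]/r
for a in (84,67,50,33,16,0):
    t=np.radians(138+a)-.461
    for r in (138,160,182):
        u=fp(np.array([659.3+r*np.cos(t),-16+r*np.sin(t),58]));cv2.circle(f,tuple(int(round(x)) for x in u),2,(0,0,255),-1)
u=fp(np.array([532,79,102.]));cv2.circle(f,tuple(int(round(x)) for x in u),2,(0,255,0),-1)
cv2.imwrite("pics/wrist1.png",cv2.resize(f,(784,588)))
```

```text
{'time': 2.275, 'tool_pos': array([504.44937476, -60.06951994, 180.81699006]), 'tcp_rot': array([-3.14156874e+00,  4.04473232e-04,  1.84086813e+00]), 'contact_force': array([ 0.08902535, -0.3211606 ,  0.79973902]), 'grip_width': 0.5828831216615359, 'joint_positions': array([-2.69244614e-01,  3.37685903e-01,  1.61737912e+00, -3.87641529e-04,
        1.18634046e+00, -5.39171059e-01])} 22.0
```

View pics/wrist1.png

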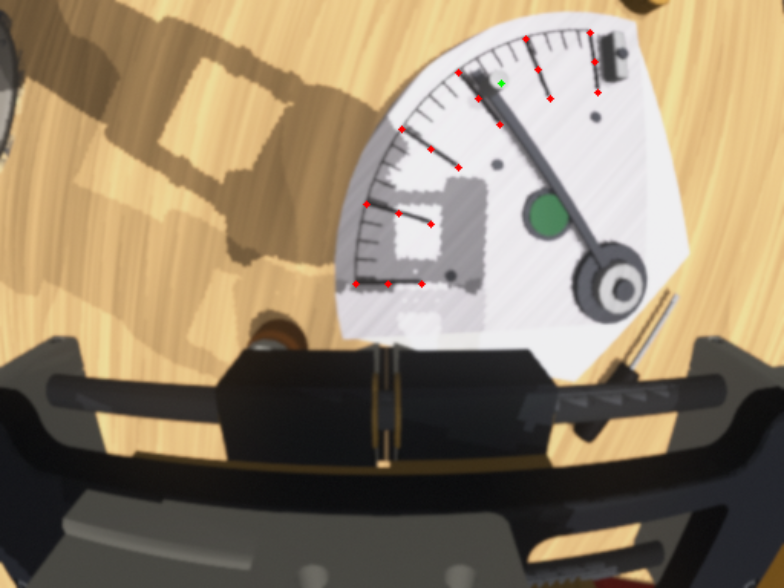

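The projected marks fall on the printed ones, and the pin is where I expected it. Descending onto mark1.

step_arm --increments "0 0 0 0 0 15 -1;0 0 0 0 0 30 -1;0 0 0 0 0 45 -1;0 0 0 0 0 60 -1;0 0 0 0 0 72 -1;0 0 0 0 0 81 -1;0 0 0 0 0 87 -1;0 0 0 0 0 90 -1;0 0 0 0 0 90 -1;0 0 0 0 0 90 -1;0 0 0 0 0 90 -1;0 0 0 0 0 90 -1"

```text
time: 3.82
tool_pos: [504.9, -59.2, 90.7]
tcp_rot: [3.141, 0.0, 1.843]
contact_force: [-0.4, 0.3, -1.2]
grip_width: 0.3
```

Run:
```python
from plant import *
import cv2,numpy as np
o=get_obs();print(o["time"],o["tool_pos"],o["tcp_rot"],o["contact_force"])
# rows from commanded pose (504.9,-59.1,90.5) yaw 1.843, in tool axes
t0=np.radians(138+84)-.461; P=np.array([659.3,-16]);y0=o["tcp_rot"][2]; p0=o["tool_pos"]
x=np.array([np.cos(y0),np.sin(y0)]);y=np.array([np.sin(y0),-np.cos(y0)])
for a in np.arange(84,2,-2):
    t=np.radians(138+a)-.461; d=P+160*np.array([np.cos(t),np.sin(t)])-p0[:2]
    print(a,np.round([t-np.pi/2-y0,x@d,y@d],3))
```

```text
3.825 [504.93992054 -59.1729818   90.67383715] [3.14130110e+00 2.64894538e-04 1.84276618e+00] [-0.37115306  0.33639014 -1.2271776 ]
84 [0.    0.109 0.284]
82 [-0.035  5.693  0.381]
80 [-0.07  11.271  0.673]
78 [-0.105 16.834  1.159]
76 [-0.14  22.377  1.839]
74 [-0.174 27.893  2.713]
72 [-0.209 33.376  3.778]
70 [-0.244 38.817  5.034]
68 [-0.279 44.212  6.479]
66 [-0.314 49.553  8.111]
64 [-0.349 54.833  9.929]
62 [-0.384 60.047 11.93 ]
60 [-0.419 65.188 14.112]
58 [-0.454 70.25  16.472]
56 [-0.489 75.226 19.007]
54 [-0.524 80.111 21.714]
52 [-0.558 84.898 24.59 ]
50 [-0.593 89.582 27.632]
48 [-0.628 94.157 30.835]
46 [-0.663 98.618 34.195]
44 [ -0.698 102.958  37.71 ]
42 [ -0.733 107.173  41.373]
40 [ -0.768 111.258  45.182]
38 [ -0.803 115.207  49.131]
36 [ -0.838 119.016  53.215]
34 [ -0.873 122.681  57.429]
32 [ -0.908 126.195  61.769]
30 [ -0.942 129.557  66.229]
28 [ -0.977 132.76   70.804]
26 [ -1.012 135.802  75.488]
24 [ -1.047 138.679  80.274]
22 [ -1.082 141.387  85.159]
20 [ -1.117 143.923  90.135]
18 [ -1.152 146.283  95.196]
16 [ -1.187 148.466 100.337]
14 [ -1.222 150.468 105.55 ]
12 [ -1.257 152.286 110.831]
10 [ -1.291 153.919 116.171]
8 [ -1.326 155.365 121.566]
6 [ -1.361 156.622 127.007]
4 [ -1.396 157.688 132.489]
```

Tips are about 10 mm over mark1, at 34 mm/s-scale clear of the pin. First part of the sweep runs to 46°, which stays free of the pin, and rises so the tips clear the pointer arm's height.

step_arm --increments "0 0 0.035 5.7 0.4 0 -1;0 0 0.07 11.3 0.7 -1 -1;0 0 0.105 16.8 1.2 -2 -1;0 0 0.14 22.4 1.8 -3 -1;0 0 0.174 27.9 2.7 -4 -1;0 0 0.209 33.4 3.8 -5 -1;0 0 0.244 38.8 5 -6 -1;0 0 0.279 44.2 6.5 -7 -1;0 0 0.314 49.6 8.1 -8 -1;0 0 0.349 54.8 9.9 -9 -1;0 0 0.384 60 11.9 -9 -1;0 0 0.419 65.2 14.1 -9 -1;0 0 0.454 70.3 16.5 -9 -1;0 0 0.489 75.2 19 -9 -1;0 0 0.524 80.1 21.7 -9 -1;0 0 0.558 84.9 24.6 -9 -1;0 0 0.593 89.6 27.6 -9 -1;0 0 0.628 94.2 30.8 -9 -1;0 0 0.663 98.6 34.2 -9 -1;0 0 0.663 98.6 34.2 -9 -1"

```text
time: 6.32
tool_pos: [511.4, 45.2, 99.5]
tcp_rot: [3.141, 0.0, 1.181]
contact_force: [-0.0, -0.7, 0.4]
grip_width: 0.4
```

Run:
```python
from plant import *
import cv2,numpy as np
o=get_obs();print(o["time"],o["tool_pos"],o["tcp_rot"],o["contact_force"])
c=capture("wrist");cv2.imwrite("pics/wrist2.png",cv2.resize(c["frame"][:,:,::-1],(784,588)))
P=np.array([659.3,-16])
tc=np.radians(138+46)-.461; y0=tc-np.pi/2; p0=P+160*np.array([np.cos(tc),np.sin(tc)])
print("expected",p0,y0)
x=np.array([np.cos(y0),np.sin(y0)]);y=np.array([np.sin(y0),-np.cos(y0)])
for a in list(np.arange(44.5,4,-1.5)):
    t=np.radians(138+a)-.461; d=P+160*np.array([np.cos(t),np.sin(t)])-p0[:2]
    print(a,np.round([y0-t+np.pi/2,x@d,y@d],3))
```

```text
6.325 [511.38825824  45.24410565  99.5304625 ] [3.14141081e+00 3.29077334e-05 1.18063523e+00] [-0.02765394 -0.71622741  0.36155917]
expected [511.38684967  45.0057371 ] 1.17960949687467
44.5 [0.026 4.188 0.055]
43.0 [0.052 8.374 0.219]
41.5 [ 0.079 12.553  0.493]
40.0 [ 0.105 16.725  0.876]
38.5 [ 0.131 20.884  1.369]
37.0 [ 0.157 25.03   1.97 ]
35.5 [ 0.183 29.158  2.679]
34.0 [ 0.209 33.266  3.496]
32.5 [ 0.236 37.351  4.421]
31.0 [ 0.262 41.411  5.452]
29.5 [ 0.288 45.442  6.589]
28.0 [ 0.314 49.443  7.831]
26.5 [ 0.34  53.409  9.177]
25.0 [ 0.367 57.339 10.627]
23.5 [ 0.393 61.229 12.179]
22.0 [ 0.419 65.078 13.833]
20.5 [ 0.445 68.882 15.586]
19.0 [ 0.471 72.638 17.439]
17.5 [ 0.497 76.345 19.389]
16.0 [ 0.524 80.    21.436]
14.5 [ 0.55  83.6   23.578]
13.0 [ 0.576 87.142 25.813]
11.5 [ 0.602 90.625 28.14 ]
10.0 [ 0.628 94.046 30.557]
8.5 [ 0.654 97.402 33.063]
7.0 [  0.681 100.691  35.657]
5.5 [  0.707 103.912  38.335]
```

View pics/wrist2.png

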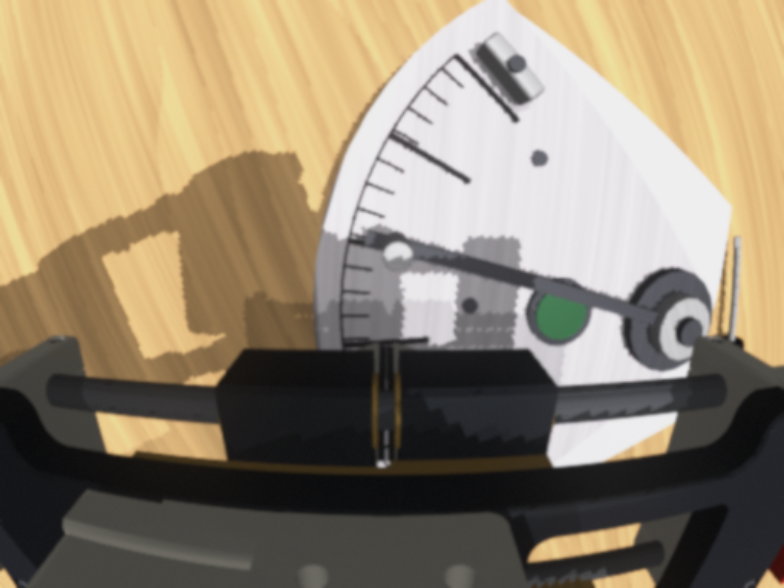

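The pin is still ahead and centred on the jaws. I'll push slowly to 16°.

step_arm --increments "0 0 0.026 4.2 0.1 0 -1;0 0 0.052 8.4 0.2 0 -1;0 0 0.079 12.6 0.5 0 -1;0 0 0.105 16.7 0.9 0 -1;0 0 0.131 20.9 1.4 0 -1;0 0 0.157 25 2 0 -1;0 0 0.183 29.2 2.7 0 -1;0 0 0.209 33.3 3.5 0 -1;0 0 0.236 37.4 4.4 0 -1;0 0 0.262 41.4 5.5 0 -1;0 0 0.288 45.4 6.6 0 -1;0 0 0.314 49.4 7.8 0 -1;0 0 0.34 53.4 9.2 0 -1;0 0 0.367 57.3 10.6 0 -1;0 0 0.393 61.2 12.2 0 -1;0 0 0.419 65.1 13.8 0 -1;0 0 0.445 68.9 15.6 0 -1;0 0 0.471 72.6 17.4 0 -1;0 0 0.497 76.3 19.4 0 -1;0 0 0.524 80 21.4 0 -1"

```text
time: 8.88
tool_pos: [561.8, 111.0, 99.5]
tcp_rot: [3.142, 0.0, 0.654]
contact_force: [-0.2, -0.5, -0.3]
grip_width: 0.6
```

Run:
```python
from plant import *
import cv2,numpy as np
o=get_obs();print(o["time"],o["tool_pos"],o["tcp_rot"],o["contact_force"])
c=capture("wrist");cv2.imwrite("pics/wrist3.png",cv2.resize(c["frame"][:,:,::-1],(784,588)))
P=np.array([659.3,-16])
tc=np.radians(138+16)-.461; y0=tc-np.pi/2; p0=P+160*np.array([np.cos(tc),np.sin(tc)])
print("expected",p0,y0)
x=np.array([np.cos(y0),np.sin(y0)]);y=np.array([np.sin(y0),-np.cos(y0)])
for a in list(np.arange(15.,3,-1)):
    t=np.radians(138+a)-.461; d=P+160*np.array([np.cos(t),np.sin(t)])-p0[:2]
    print(a,np.round([y0-t+np.pi/2,x@d,y@d],3))
```

```text
8.875 [561.79945604 111.00580491  99.47948338] [3.14151266e+00 5.67020196e-05 6.53963657e-01] [-0.20380624 -0.48319276 -0.32252964]
expected [561.70632281 110.78909327] 0.6560107212763713
15.0 [0.017 2.792 0.024]
14.0 [0.035 5.584 0.097]
13.0 [0.052 8.374 0.219]
12.0 [ 0.07  11.161  0.39 ]
11.0 [ 0.087 13.945  0.609]
10.0 [ 0.105 16.725  0.876]
9.0 [ 0.122 19.499  1.193]
8.0 [ 0.14  22.268  1.557]
7.0 [ 0.157 25.03   1.97 ]
6.0 [ 0.175 27.784  2.431]
5.0 [ 0.192 30.529  2.94 ]
4.0 [ 0.209 33.266  3.496]
```

View pics/wrist3.png

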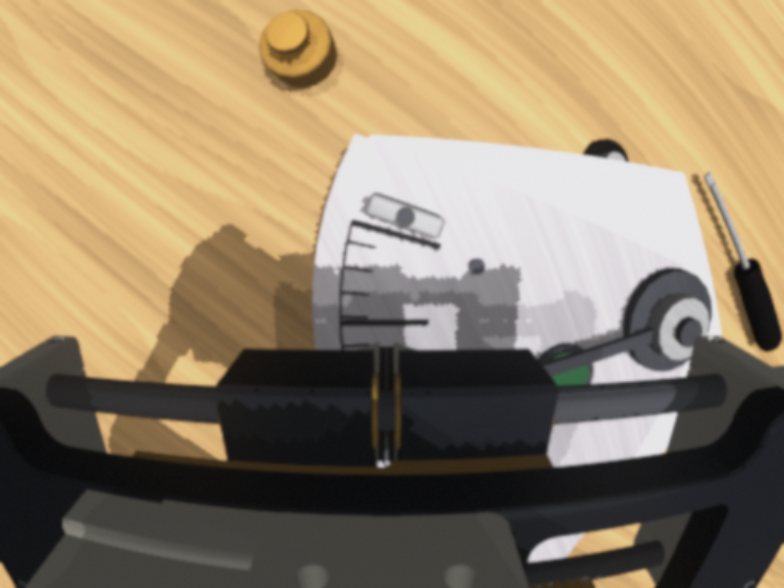

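The pointer arm at (550,368) slopes behind the jaw line, so the pin may not have moved. Checking with the other cameras.

Run:
```python
from plant import *
import cv2,numpy as np
c=capture("scene");f=c["frame"][:,:,::-1];np.savez("scene3.npz",**c)
cv2.imwrite("pics/scene3.png",cv2.resize(f[120:270,180:360],None,fx=4.2,fy=3.9,interpolation=cv2.INTER_CUBIC))
c=capture("top");f=c["frame"][:,:,::-1];np.savez("top3.npz",**c)
cv2.imwrite("pics/top3.png",cv2.resize(f[130:270,150:335],None,fx=4.2,fy=4.2,interpolation=cv2.INTER_CUBIC))
```

```text
(no output)
```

View pics/scene3.png

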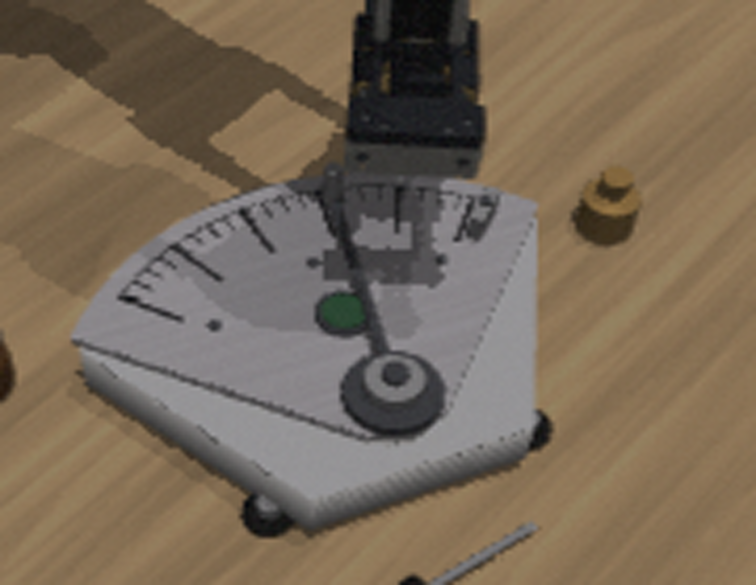

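View pics/top3.png

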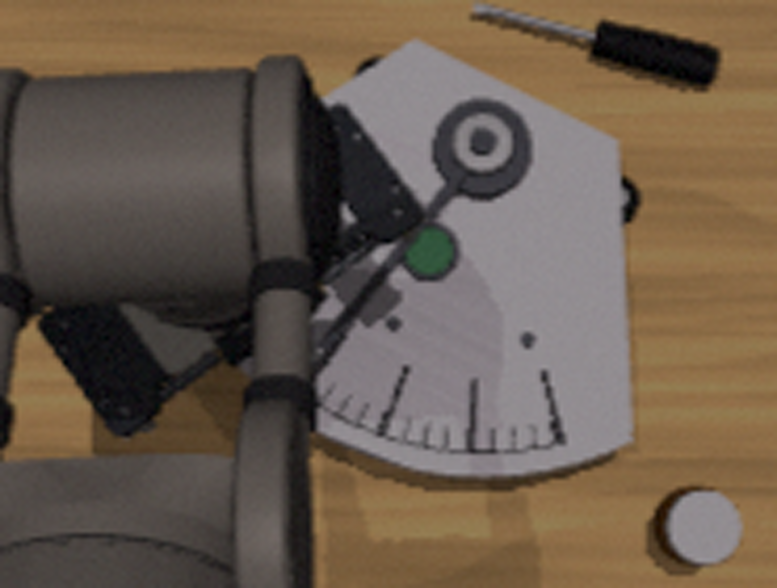

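```bash
python3 - <<'E'
import numpy as np;from h import *
c=np.load("scene3.npz");t=np.load("top3.npz")
for z in (58,77.5,99.5,143.5,200):
    u=proj(c,[561.8,111,z]);print(z,u,(u-[180,120])*[4.2,3.9])
    u=proj(t,[561.8,111,z]);print("   top",(u-[150,130])*4.2)
# finger corners
x=np.array([np.cos(.654),np.sin(.654),0]);y=np.array([np.sin(.654),-np.cos(.654),0])
for a in(-9.5,9.5):
  for b in(-19,19):
    print(a,b,[((proj(c,np.array([561.8,111,z])+a*x+b*y)-[180,120])*[4.2,3.9]).round() for z in (77.5,99.5)])
E
python3 - <<'E'
import plant,inspect
print([n for n in dir(plant) if n[0]!='_'], plant.nose_length)
E
```

```text
58 [273.99165926 172.76436798] [394.7649689  205.78103511]
   top [268.11538733 303.98074035]
77.5 [274.49675255 167.81270909] [396.88636072 186.46956543]
   top [264.20666151 300.10181786]
99.5 [275.08613795 162.0346964 ] [399.36177938 163.93531594]
   top [259.60181077 295.53207829]
143.5 [276.33160382 149.82482887] [404.59273603 116.31683258]
   top [249.71255985 285.71823115]
200 [278.07569776 132.72668389] [411.91793058  49.63406718]
   top [235.49088361 271.60499265]
-9.5 -19 [array([383., 166.]), array([385., 143.])]
-9.5 19 [array([381., 206.]), array([383., 183.])]
9.5 -19 [array([412., 168.]), array([415., 145.])]
9.5 19 [array([411., 208.]), array([414., 185.])]
['Unreachable', 'capture', 'close_job', 'get_obs', 'nose_length'] 22.0
```

The pin's image position hasn't changed, so the fingers missed it. I'll check where the fingertips really are before doing anything else.

Run:
```python
import cv2,numpy as np
f=np.load("wrist0.npz")["frame"][:,:,::-1]
cv2.imwrite("pics/w0.png",cv2.resize(f,(784,588)))
from plant import *
c=capture("wrist");f=c["frame"][:,:,::-1];print(get_obs()["time"])
g=f[190:330,130:380].astype(float);g=np.clip(g*2.5,0,255).astype(np.uint8)
cv2.imwrite("pics/w3z.png",cv2.resize(g,None,fx=3,fy=3,interpolation=cv2.INTER_CUBIC))
```

```text
9.075
```

View pics/w0.png

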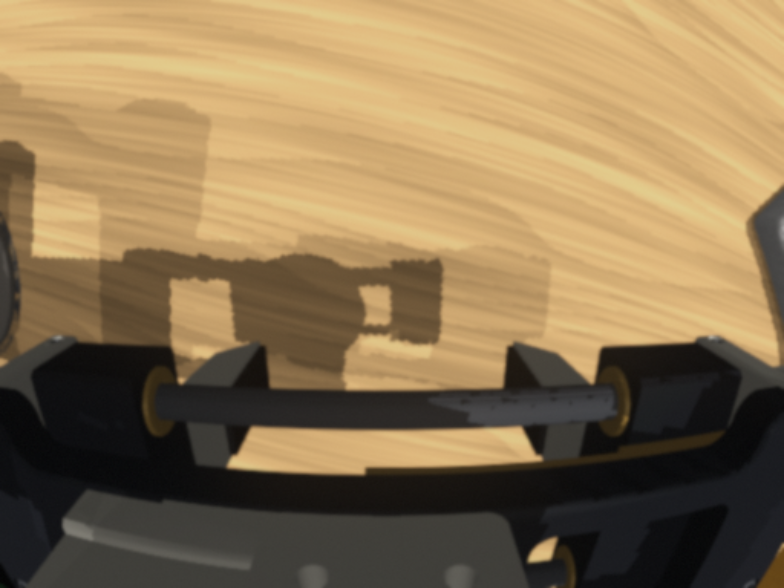

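View pics/w3z.png

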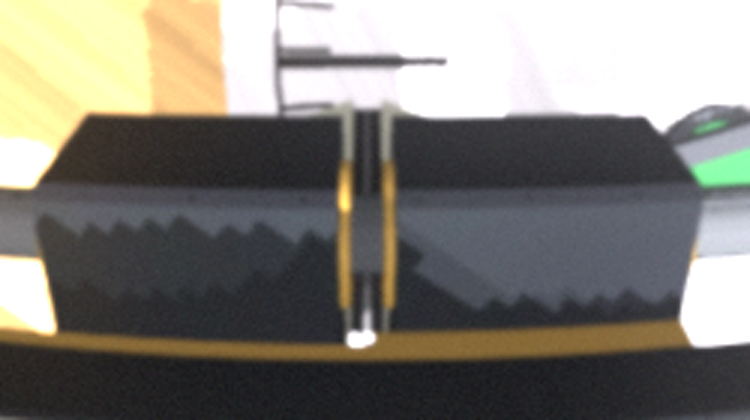

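I found the reason. With the jaws 91.6 mm apart in the first wrist picture, the fingertip corners at (265,345) and (510,345) triangulate to tool x = 9.7 mm. That matches the pad half-width, but z comes out at -18 mm. So the fingertips end about 40 mm short of the stated +22 mm, and the sweep went over the pin. I'll lift, return over mark1 and confirm this before going lower.

step_arm --increments "0 0 0 0 0 -15 -1;0 0 0 0 0 -30 -1;0 0 0 0 0 -40 -1;0 0 -0.099 -12 8 -40 -1;0 0 -0.198 -25 17 -40 -1;0 0 -0.297 -37 25 -40 -1;0 0 -0.396 -49 33 -40 -1;0 0 -0.495 -62 42 -40 -1;0 0 -0.594 -74 50 -40 -1;0 0 -0.693 -87 58 -40 -1;0 0 -0.792 -99 67 -40 -1;0 0 -0.891 -111 75 -40 -1;0 0 -0.99 -124 83 -40 -1;0 0 -1.089 -136 92 -40 -1;0 0 -1.187 -148.3 100.2 -40 -1;0 0 -1.187 -148.3 100.2 -40 -1;0 0 -1.187 -148.3 100.2 -40 -1;0 0 -1.187 -148.3 100.2 -40 -1"

```text
time: 11.32
tool_pos: [505.3, -58.5, 139.6]
tcp_rot: [3.141, 0.0, 1.842]
contact_force: [0.3, -0.6, 0.7]
grip_width: 0.3
```

Run:
```python
from plant import *
import cv2,numpy as np
o=get_obs();print(o["time"],o["tool_pos"],o["tcp_rot"],o["contact_force"])
for n,(a,b,c_,d) in (("scene",(90,270,150,350)),("top",(130,300,150,370))):
    f=capture(n);np.savez(n+"4.npz",**f);f=f["frame"][:,:,::-1]
    cv2.imwrite(f"pics/{n}4.png",cv2.resize(f[a:b,c_:d],None,fx=3.3,fy=3.3,interpolation=cv2.INTER_CUBIC))
```

```text
11.325 [505.31312264 -58.50227265 139.63764396] [3.14136771e+00 6.31839026e-05 1.84230716e+00] [ 0.34855435 -0.6420895   0.65400317]
```

View pics/scene4.png

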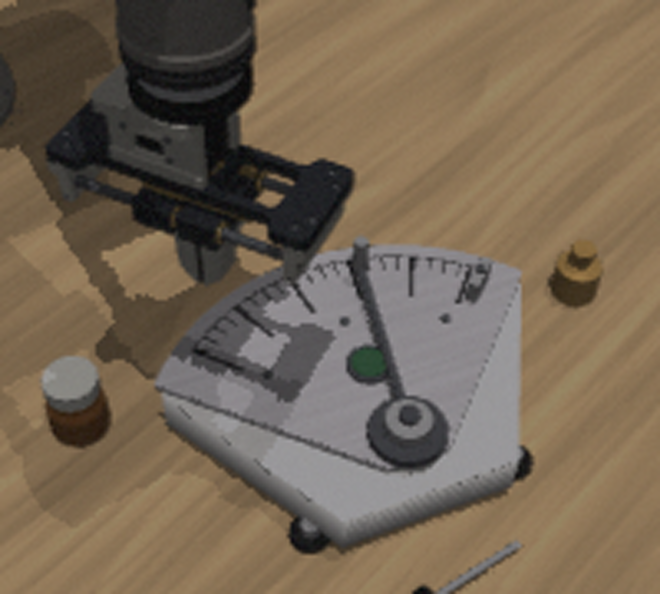

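View pics/top4.png

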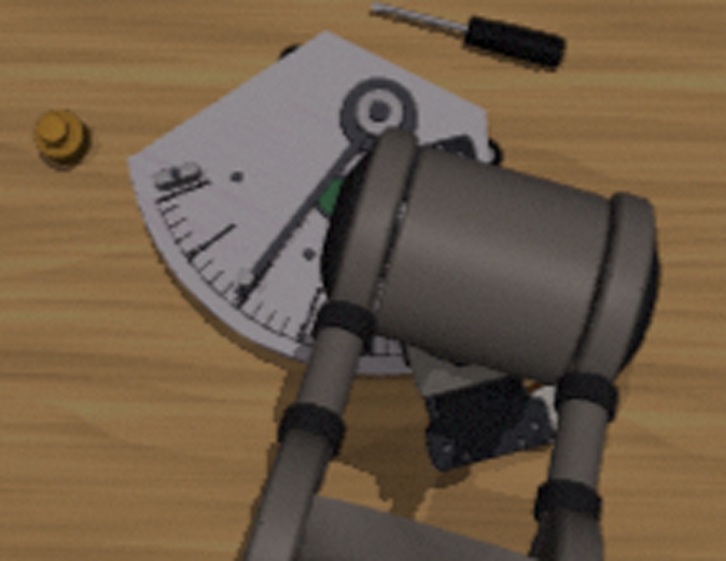

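The scene view now shows the closed fingertips with the seam ending near (202,281). I'll check that height.

```bash
python3 - <<'E'
import numpy as np;from h import *
c=np.load("scene4.npz");
x=np.array([np.cos(1.842),np.sin(1.842),0]);y=np.array([np.sin(1.842),-np.cos(1.842),0])
for z in (118,140,150,158,165):
    print(z,[((proj(c,np.array([505.3,-58.5,z])+a*x+b*y)-[150,90])*3.3).round() for a,b in ((0,0),(-9.5,0),(-9.5,19),(-9.5,-19),(9.5,19))])
E
python3 - <<'E'
import cv2,numpy as np
f=np.load("scene4.npz")["frame"][:,:,::-1]
g=np.clip(f[150:190,190:240].astype(float)*1.8,0,255).astype(np.uint8)
cv2.imwrite("pics/tip4.png",cv2.resize(g,None,fx=12,fy=12,interpolation=cv2.INTER_CUBIC))
E
```

```text
118 [array([210., 305.]), array([204., 314.]), array([226., 323.]), array([181., 305.]), array([239., 305.])]
140 [array([208., 285.]), array([202., 294.]), array([225., 303.]), array([179., 285.]), array([238., 285.])]
150 [array([207., 275.]), array([201., 284.]), array([224., 293.]), array([177., 275.]), array([237., 276.])]
158 [array([207., 268.]), array([200., 277.]), array([224., 286.]), array([176., 268.]), array([237., 268.])]
165 [array([206., 261.]), array([199., 270.]), array([223., 279.]), array([176., 261.]), array([236., 261.])]
```

View pics/tip4.png

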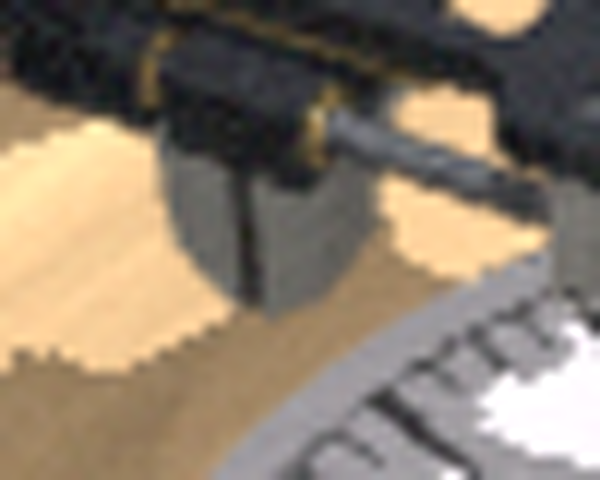

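The scene view puts the tips at about z=152 with the TCP at 139.6, so they sit 12 to 18 mm behind the TCP. That confirms the correction. Descending to TCP z≈54, which leaves the tips about 8 to 14 mm over mark1.

step_arm --increments "0 0 0 0 0 15 -1;0 0 0 0 0 30 -1;0 0 0 0 0 45 -1;0 0 0 0 0 58 -1;0 0 0 0 0 68 -1;0 0 0 0 0 76 -1;0 0 0 0 0 82 -1;0 0 0 0 0 86 -1;0 0 0 0 0 86 -1;0 0 0 0 0 86 -1;0 0 0 0 0 86 -1"

```text
time: 12.8
tool_pos: [505.3, -59.1, 53.8]
tcp_rot: [3.141, 0.0, 1.843]
contact_force: [-0.0, -0.0, 0.1]
grip_width: 0.3
```

Run:
```python
from plant import *
import cv2,numpy as np
o=get_obs();print(o["time"],o["tool_pos"],o["tcp_rot"],o["contact_force"])
f=capture("scene");f=f["frame"][:,:,::-1]
g=np.clip(f[150:230,170:280].astype(float)*1.6,0,255).astype(np.uint8)
cv2.imwrite("pics/scene5.png",cv2.resize(g,None,fx=7,fy=7,interpolation=cv2.INTER_CUBIC))
c=capture("wrist");cv2.imwrite("pics/wrist5.png",cv2.resize(c["frame"][:,:,::-1],(784,588)))
```

```text
12.8 [505.31355132 -59.06075993  53.7648821 ] [3.14114324e+00 3.56287618e-04 1.84280446e+00] [-0.00811708 -0.03579741  0.07952429]
```

View pics/scene5.png

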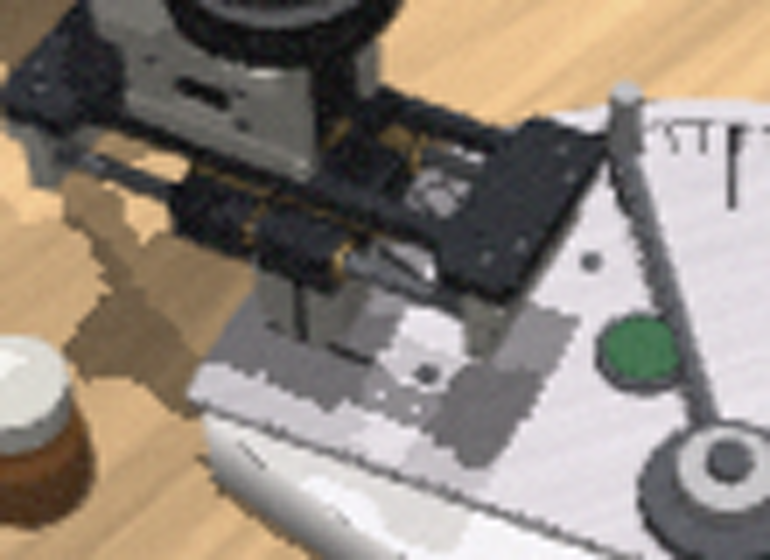

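View pics/wrist5.png

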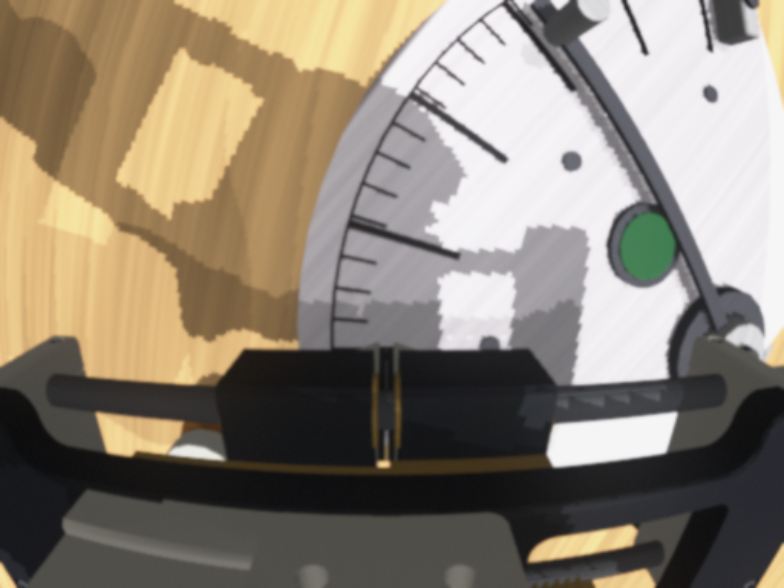

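The tips are just over mark1 in the scene view, at about (305,340), and nothing is touching. The gripper's side brackets come out about 57 mm above the tips, so they clear the arm and pin. Repeating the sweep at the corrected height.

step_arm --increments "0 0 0.035 5.7 0.4 0 -1;0 0 0.07 11.3 0.7 -1 -1;0 0 0.105 16.8 1.2 -1 -1;0 0 0.14 22.4 1.8 -2 -1;0 0 0.174 27.9 2.7 -2 -1;0 0 0.209 33.4 3.8 -3 -1;0 0 0.244 38.8 5 -3 -1;0 0 0.279 44.2 6.5 -4 -1;0 0 0.314 49.6 8.1 -5 -1;0 0 0.349 54.8 9.9 -6 -1;0 0 0.384 60 11.9 -7 -1;0 0 0.419 65.2 14.1 -7 -1;0 0 0.454 70.3 16.5 -7 -1;0 0 0.489 75.2 19 -7 -1;0 0 0.524 80.1 21.7 -7 -1;0 0 0.558 84.9 24.6 -7 -1;0 0 0.593 89.6 27.6 -7 -1;0 0 0.628 94.2 30.8 -7 -1;0 0 0.663 98.6 34.2 -7 -1;0 0 0.663 98.6 34.2 -7 -1"

```text
time: 15.4
tool_pos: [511.7, 45.3, 60.6]
tcp_rot: [3.141, 0.0, 1.181]
contact_force: [0.2, -0.7, 0.3]
grip_width: 0.7
```

Run:
```python
from plant import *
import cv2,numpy as np
o=get_obs();print(o["time"],o["tool_pos"],o["tcp_rot"],o["contact_force"])
f=capture("scene");f=f["frame"][:,:,::-1]
g=np.clip(f[130:230,190:300].astype(float)*1.6,0,255).astype(np.uint8)
cv2.imwrite("pics/scene6.png",cv2.resize(g,None,fx=6,fy=6,interpolation=cv2.INTER_CUBIC))
c=capture("wrist");cv2.imwrite("pics/wrist6.png",cv2.resize(c["frame"][:,:,::-1],(784,588)))
```

```text
15.4 [511.72016198  45.34449441  60.56198539] [3.14131393e+00 1.10315027e-05 1.18057228e+00] [ 0.17886131 -0.65134882  0.26819005]
```

View pics/scene6.png

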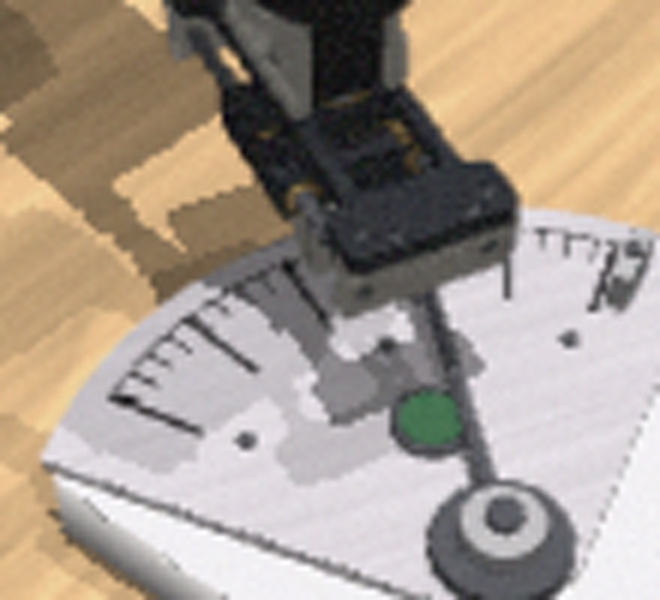

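View pics/wrist6.png

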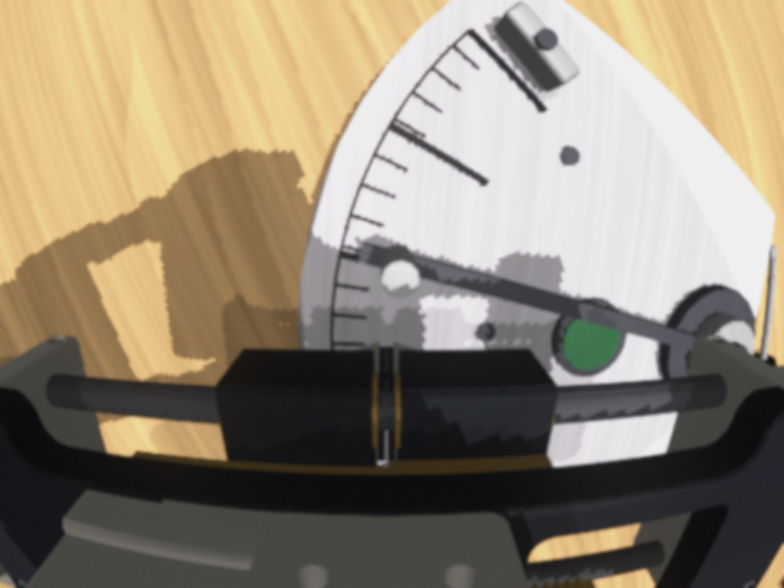

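The pin's top is at (400,275), ahead of the fingers at (385,345). Pushing on to 16°, pausing partway to confirm the pointer moves.

step_arm --increments "0 0 0.026 4.2 0.1 0 -1;0 0 0.052 8.4 0.2 0 -1;0 0 0.079 12.6 0.5 0 -1;0 0 0.105 16.7 0.9 0 -1;0 0 0.131 20.9 1.4 0 -1;0 0 0.157 25 2 0 -1;0 0 0.183 29.2 2.7 0 -1;0 0 0.209 33.3 3.5 0 -1;0 0 0.236 37.4 4.4 0 -1;0 0 0.262 41.4 5.5 0 -1"

```text
time: 16.75
tool_pos: [532.5, 81.5, 60.4]
tcp_rot: [-3.141, 0.0, 0.916]
contact_force: [0.1, -0.2, -0.7]
grip_width: 0.7
```

Run:
```python
from plant import *
import cv2,numpy as np
o=get_obs();print(o["time"],o["tool_pos"],o["tcp_rot"],o["contact_force"])
c=capture("wrist");cv2.imwrite("pics/wrist7.png",cv2.resize(c["frame"][:,:,::-1],(784,588)))
```

```text
16.75 [532.52270488  81.53115793  60.43641937] [-3.14146479e+00  2.59704939e-04  9.16064076e-01] [ 0.13787441 -0.24109065 -0.68857085]
```

View pics/wrist7.png

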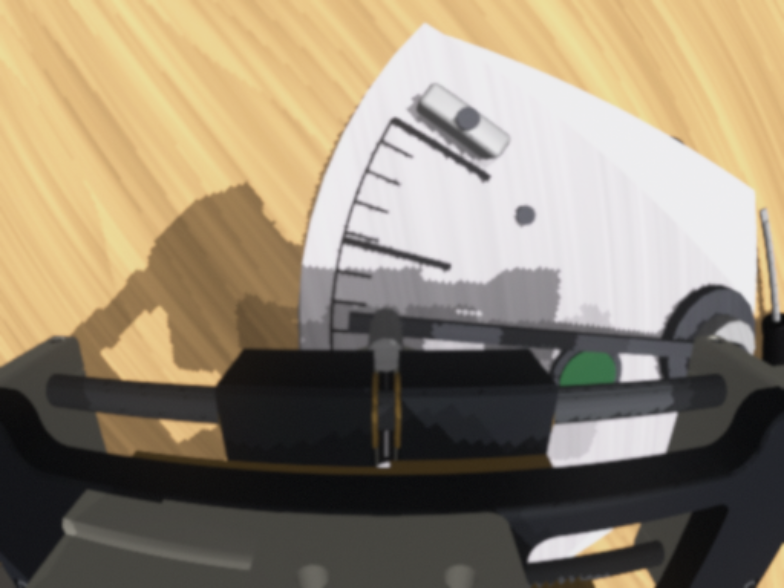

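The pointer is now being pushed, with the pin at (388,345) against the fingers and the pointer near 25°. Continuing to 10°.

step_arm --increments "0 0 0.026 4.2 0.1 0 -1;0 0 0.052 8.4 0.2 0 -1;0 0 0.079 12.6 0.5 0 -1;0 0 0.105 16.7 0.9 0 -1;0 0 0.131 20.9 1.4 0 -1;0 0 0.157 25 2 0 -1;0 0 0.183 29.2 2.7 0 -1;0 0 0.209 33.3 3.5 0 -1;0 0 0.236 37.4 4.4 0 -1;0 0 0.262 41.4 5.5 0 -1;0 0 0.288 45.4 6.6 0 -1;0 0 0.314 49.4 7.8 0 -1;0 0 0.34 53.4 9.2 0 -1;0 0 0.367 57.3 10.6 0 -1;0 0 0.367 57.3 10.6 0 -1"

```text
time: 18.68
tool_pos: [576.3, 120.5, 60.5]
tcp_rot: [3.141, -0.001, 0.551]
contact_force: [-0.9, -0.1, 0.2]
grip_width: 0.5
```

Run:
```python
from plant import *
import cv2,numpy as np
o=get_obs();print(o["time"],o["tool_pos"],o["tcp_rot"],o["contact_force"])
d=o["tool_pos"][:2]-[659.3,-16];print("r",np.hypot(*d),"angle",np.degrees(np.arctan2(d[1],d[0])+.461)-138)
c=capture("wrist");cv2.imwrite("pics/wrist8.png",cv2.resize(c["frame"][:,:,::-1],(784,588)))
```

```text
18.675 [576.26180091 120.48664289  60.52547273] [ 3.14099824e+00 -7.06109729e-04  5.50586999e-01] [-0.91970487 -0.10718753  0.16631299]
r 159.762155082118 angle 9.729601433514148
```

View pics/wrist8.png

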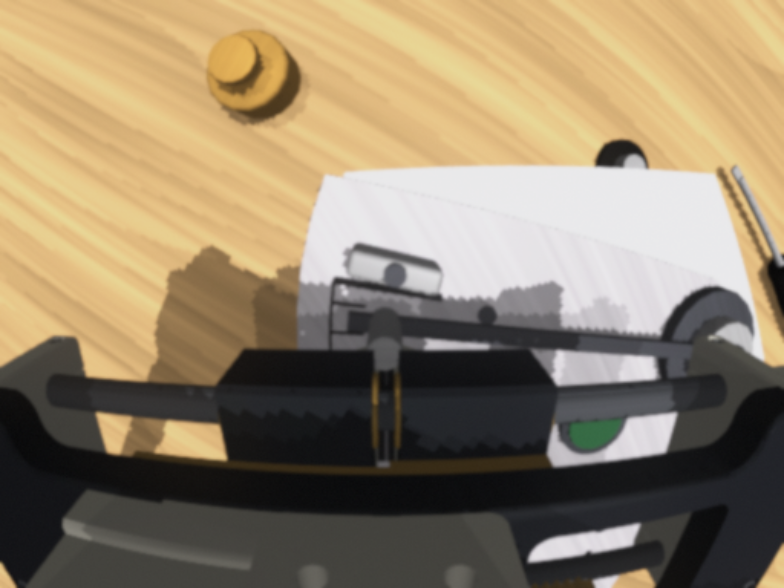

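Pushing nicely, with the pin a few degrees short of the stop. Now small slow steps.

step_arm --increments "0 0 0.009 1.4 0 0 -1;0 0 0.018 2.8 0 0 -1;0 0 0.027 4.2 0.1 0 -1;0 0 0.035 5.6 0.1 0 -1;0 0 0.044 7 0.2 0 -1;0 0 0.052 8.4 0.2 0 -1;0 0 0.052 8.4 0.2 0 -1;0 0 0.052 8.4 0.2 0 -1"

```text
time: 19.73
tool_pos: [583.1, 124.7, 60.5]
tcp_rot: [3.141, -0.0, 0.499]
contact_force: [0.0, -0.4, -0.7]
grip_width: 0.4
```

```bash
cat > look.py <<'E'
import sys
from plant import *
import cv2,numpy as np
o=get_obs();print(o["time"],o["tool_pos"],o["tcp_rot"],o["contact_force"])
d=o["tool_pos"][:2]-[659.3,-16];print("r",np.hypot(*d),"angle",np.degrees(np.arctan2(d[1],d[0])+.461)-138)
c=capture("wrist");f=c["frame"][:,:,::-1];cv2.imwrite(f"pics/{sys.argv[1]}.png",cv2.resize(np.clip(f[150:250,190:330].astype(float)*1.6,0,255).astype(np.uint8),None,fx=5,fy=5,interpolation=cv2.INTER_CUBIC))
E
python3 look.py wrist9
```

```text
19.725 [583.09463002 124.72819611  60.53429275] [ 3.14148540e+00 -3.64540300e-04  4.98881333e-01] [ 0.0366117  -0.36645389 -0.74433858]
r 160.0365070661576 angle 6.849230511528418
```

View pics/wrist9.png

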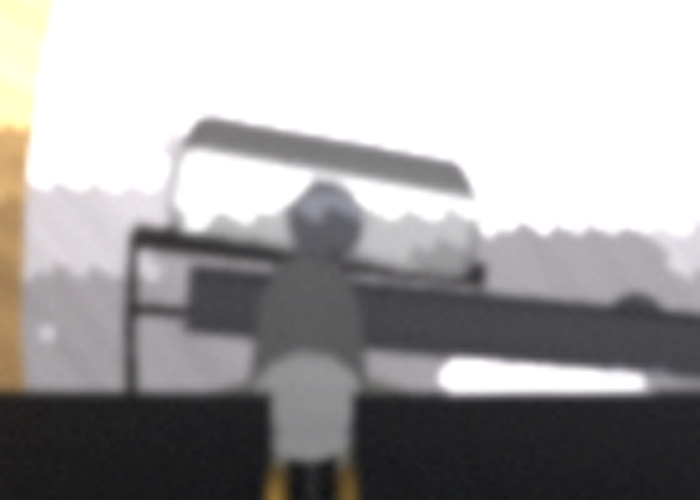

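step_arm --increments "0 0 0.003 0.5 0 0 -1;0 0 0.006 1 0 0 -1;0 0 0.009 1.5 0 0 -1;0 0 0.012 2 0 0 -1;0 0 0.016 2.5 0 0 -1;0 0 0.019 3 0 0 -1;0 0 0.019 3 0 0 -1;0 0 0.019 3 0 0 -1"

```text
time: 20.78
tool_pos: [585.4, 126.0, 60.4]
tcp_rot: [3.142, 0.0, 0.48]
contact_force: [-2.4, -1.3, 0.3]
grip_width: 0.4
```

```bash
python3 look.py wrist10
```

```text
20.775 [585.40579051 125.98841743  60.43157026] [3.14157871e+00 4.54365939e-04 4.79868630e-01] [-2.36982486 -1.29952667  0.28064097]
r 160.0658142188111 angle 5.906914624718269
```

View pics/wrist10.png

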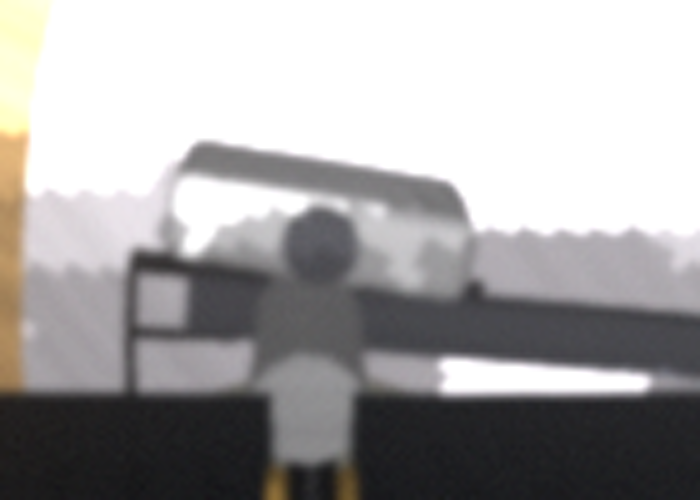

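step_arm --increments "0 0 0.002 0.3 0 0 -1;0 0 0.004 0.6 0 0 -1;0 0 0.004 0.6 0 0 -1;0 0 0.004 0.6 0 0 -1"

```text
time: 21.32
tool_pos: [585.6, 126.1, 60.4]
tcp_rot: [-3.141, 0.001, 0.476]
contact_force: [-4.2, -3.4, 0.7]
grip_width: 0.1
```

The force has risen to about 5 N with hardly any motion, so the pin is against the stop. Backing off along the scale, then lifting.

step_arm --increments "0 0 0 -2 0 0 -1;0 0 0 -6 0 0 -1;0 0 0 -12 0.5 0 -1;0 0 0 -20 1 0 -1;0 0 0 -25 2 0 -1;0 0 0 -25 2 -10 -1;0 0 0 -25 2 -25 -1;0 0 0 -25 2 -45 -1;0 0 0 -25 2 -65 -1;0 0 0 -25 2 -90 -1;0 0 0 -45 2 -115 -1;0 0 0 -75 2 -140 -1;0 0 0 -105 2 -150 -1;0 0 0 -135 2 -150 -1;0 0 0 -160 2 -150 -1;0 0 0 -160 2 -150 -1;0 0 0 -160 2 -150 -1;0 0 0 -160 2 -150 -1"

```text
time: 23.58
tool_pos: [445.6, 51.6, 210.7]
tcp_rot: [3.141, -0.001, 0.476]
contact_force: [0.7, -0.4, 0.2]
grip_width: 0.3
```

```bash
python3 look.py wrist11
python3 - <<'E'
from plant import *
import cv2,numpy as np;from h import *
c=capture("scene");f=c["frame"][:,:,::-1];np.savez("scene11.npz",**c)
cv2.imwrite("pics/scene11.png",cv2.resize(f[130:280,140:345],None,fx=3.8,fy=3.8,interpolation=cv2.INTER_CUBIC))
c=capture("top");f=c["frame"][:,:,::-1];np.savez("top11.npz",**c)
cv2.imwrite("pics/top11.png",cv2.resize(f[130:270,150:335],None,fx=4.2,fy=4.2,interpolation=cv2.INTER_CUBIC))
E
```

```text
23.575 [445.6149225   51.5632579  210.66358574] [ 3.14127401e+00 -5.28396417e-04  4.76179483e-01] [ 0.69742443 -0.42649492  0.19554146]
r 224.11181621236753 angle 50.86736617756961
```

View pics/scene11.png

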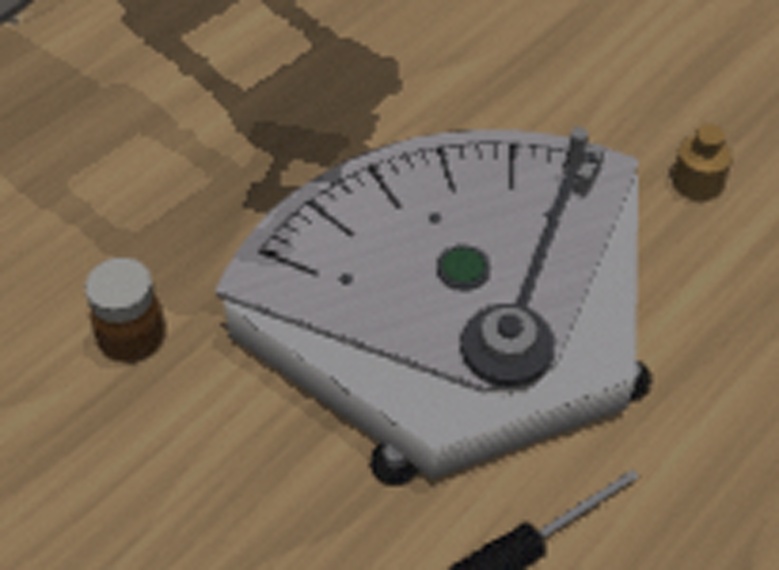

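View pics/top11.png

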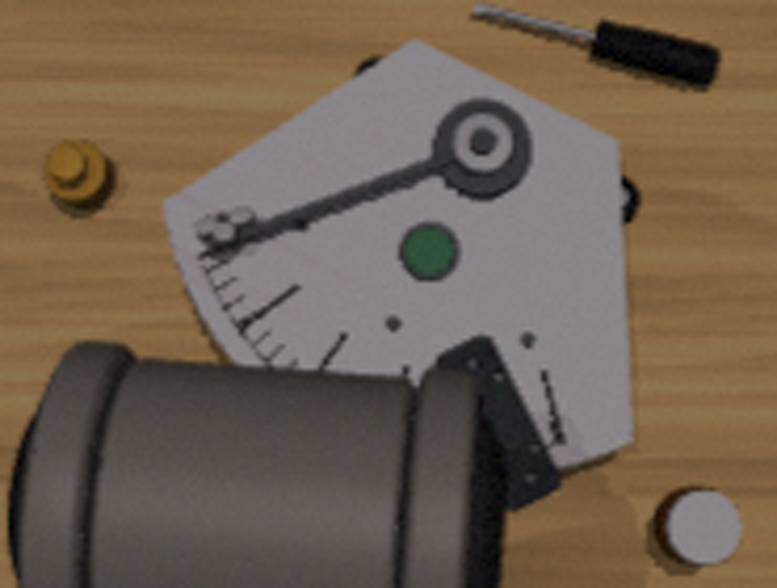

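Run:
```python
import numpy as np;from h import *
c=np.load("scene11.npz");t=np.load("top11.npz")
for p in (ray(c,(140+579/3.8,130+135/3.8),102),ray(t,(150+214/4.2,130+226/4.2),102)):
    for P in ([661.4,-16.2],[657.2,-15.6]):
        d=p[:2]-P;print(p,np.hypot(*d),np.arctan2(d[1],d[0])+.461-np.radians(138))
```

```text
[604.49332978 129.33734467 102.        ] 156.26736002383095 -0.004024932996597563
[604.49332978 129.33734467 102.        ] 154.22330227746772 -0.02797374545292053
[601.3094069  138.27933872 102.        ] 165.75507675275483 -0.00578075333313377
[601.3094069  138.27933872 102.        ] 163.71502460320008 -0.02836320768464473
```

The pin measures about 0 rad in both views, within measuring error. The arm is clear and the bystanders haven't moved, so I'm handing in.

```bash
python3 -c "
from plant import *
print(close_job())"
```

```text
the job is handed in; nothing more can be done
None
```

The follower pointer is resting against the zero stop and the job is handed in. I swept the closed fingertips from mark1 past all five long marks, pushing the pin ahead of them, then backed off and lifted clear. It took about 24 s of the 51 s.

**First pass missed:** the first sweep went over the pin without touching it. The fingertips turned out to end 12–18 mm behind the TCP, not 22 mm ahead of it as stated. Two camera views agreed on this to within about 5 mm. I repeated the whole sweep from mark1 about 37–39 mm lower, with the tips roughly 8–21 mm above the face.

**Final checks:**
- **Pointer:** the scene and top views put it between -0.03 and 0.00 rad, which is zero within measuring error. The measured pin radius was 154–166 mm against a true 160 mm, so those angles are rough.
- **Force:** it rose to about 5 N at the stop. It stayed under 3 N in every other reading, though I could only read it at the end of each move.
- **Bystanders:** the weight, jar and screwdriver look unmoved in the final pictures; I compared them by eye.
- **Robot:** touching nothing at the end.

**Not confirmed:** the grasp-point height over each mark rests on my fingertip correction. It works out at 34–40 mm above the face at its highest, against the 45 mm limit.

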